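Set a glass polisher to speed 6 and start it

TASK

Set the glass polishing machine to speed 6, the sixth dot counting clockwise with the red dot as the first: gently push the selector's lever clockwise with a fingertip, click by click, until it rests on that dot, and never let it run on past it. Then press the green start button right down and let it come back up. Do not press the red stop button, and leave the tumbler, the paperweight and the wooden paddle standing where they are.

Things in the scene. Friction and masses are not known exactly. Their poses are not given: they have to be found in the camera images.
- machine: Green glass polishing machine, fixed to the bench. Origin on the bench under its console's centre; x points from the operator to the polishing wheel, y left, z up. The console is 200 (x) by 300 (y) mm, its flat black top (the panel) 85 mm high. Behind it, centred at x = 250 mm, is a round aluminium pan of radius 145 mm with an orange wheel, up to 101 mm high.
- selector_axis (a point): Where the selector's vertical axis meets the panel's surface, at machine x = 0, y = 60, z = 85 mm; axes as the machine's. Around it, at radius 80 mm, lie 8 dots 30 degrees apart: speed 1 (red; the others white, growing) is 105 degrees counterclockwise, from above, of machine +x; speeds 2 to 8 follow clockwise. So speed 6 is 45 degrees clockwise of machine +x.
- selector (a joint): Selector angle in rad: 0 at speed 1, growing clockwise from above, 0.5236 (30 degrees) a click, 2.618 at speed 6, stop at 3.665 (speed 8). Starts at rest on one of speeds 1 to 4. A detent of at most 0.12 N m pulls the lever to the nearest dot: pushed just past half-way to the next dot, it snaps on to that dot by itself and stays there.
- lever_tip (a point): Middle of the upper edge of the lever's outer end, 64 mm from the selector's axis, 34 mm above the panel. The selector is a grey hub of radius 21 mm with one radial lever: a bar 14 mm wide, its upright sides from 8 to 34 mm above the panel, a yellow line along its top. It points at the dot of the speed set.
- start_top (a point): Centre of the top of the green start button's cap (radius 15 mm), a spring push button on the panel. The two buttons stand at machine y = -95 mm, x = -45 and +45 mm; which is where changes.
- start (a joint): Travel of the green button in m: 0 up, 0.006 fully down; springs back. About 5 N presses it fully down.
- stop_top (a point): Centre of the top of the red stop button's cap (radius 15 mm), a like button; not to be pressed.
- stop (a joint): Travel of the red button in m: 0 up, 0.006 fully down.
- tumbler_mid (a point): Centre (half-way up) of a loose green glass tumbler, 72 mm across and 95 mm high, standing on the bench left of the console.
- weight_mid (a point): Centre (half-way up) of a loose amber glass paperweight, 72 mm across and 50 mm high, on the bench right of the console.
- paddle_mid (a point): Centre of the block of a loose wooden paddle lying on the bench right of the console: a block 130 by 50 by 30 mm with a round handle 90 mm long at its -x end.

How it is judged:
By the outcome, as a careful person would: the job done as asked, in the order asked, and still so for the second after the job is handed in, with the robot touching nothing.
It also fails if it takes over 59 s, if anything falls off the work surface, if the arm or the gripper's body presses on something with over 40 N, if the wrist force passes 120 N, or if a joint passes its speed limit or range.

ROBOT

A 6-joint arm with a two-finger parallel gripper is mounted at the origin on the work surface. World frame = base frame: x ahead of the robot, y to its left, z up, the work surface at z = 0. Lengths are in m, angles in rad, forces in N, time in s.
With the tool pointing down it reaches from about 0.375 to 0.9 m from the base axis. Payload 3.1 kg.
Tool frame: the origin (TCP) lies at the very end of the fingers, on their centre line; the grasp point (between the pads) lies 19 mm behind it; z points along the fingers, y is the direction in which the jaws open and shut (so a half turn about z gives the same grasp; the last joint's range is limited). The gripper opens to 85 mm and grips with 20 to 120 N. Pads are 22 mm wide; open, the fingers measure 114 mm over their backs; the gripper's body (76 mm by 85 mm) begins 54 mm behind the grasp point. The pads swing forward as they close: fully open they stand 13 mm farther back than shut.
Start: joints at [0.991, 0.527, 1.433, -0, 1.181, -0.178], TCP at [0.244, 0.575, 0.231] pointing down, gripper open.
Joint ranges: [-3.08, 3.08], [-0.75, 2.2], [0.22, 2.44], [-1.43, 4.57], [0, 2.65], [-2.85, 2.85]. Speed limits (rad/s): [2.79, 2.79, 3.14, 3.14, 3.14, 3.14].

INTERFACE

Orientations are given as a unit quaternion [x, y, z, w].
In Python, from station import manip gives the robot as it stands. The module is installed in compiled form; this text tells all that it offers.
- The arm moves only by the tool send_rows, never from a script. Its argument "commands" is a list of rows, each an object with "delta_pos": the shift along the world's x, y, z in cm, a list of three; "yaw": the turn about the world's z in rad. A call has 1 to 10 rows; each row shifts and turns the pose as measured when the row begins; what a row does not reach is not made up. A row lasts 1/8 s, in which the tool goes at most 62.5 mm and 10.7 degrees, less where a joint would pass 70% of its speed; a pose out of reach is approached as far as the arm can. A call is refused whole if a number of a shift passes 6.25 or a number of a turn 0.188, either way. A call with a gripper value outside its range is refused whole. "grip" is the closure, from -1 (fully open) to 1 (shut), set as the call begins (left out, the last holds). The fingers move at their own pace and stop on an object; "force" is the grip in N (left out, the last holds). Time passes only in rows, so rows that do not move let the fingers close. It gives the time, the measured TCP pose, the force and the opening at its end, in the units of the state.
- manip.sense(): the state, without advancing time (a new reading comes with each control period).
- manip.snapshot(name): name is "scene" or "side" or "wrist"; returns the picture (384x512x3 uint8, blue, green, red); there is no depth.
- manip.get_calibration(name): a dict with "fx", "fy", "cx", "cy" (pixels), "world_to_cam" (4x4, takes a point from world to camera coordinates); the wrist camera has in their place "mount" (4x4, takes a point from camera to tool coordinates, whose origin is the TCP and whose axes are the flange's). Camera axes: x right, y down, z forward; pixel columns grow to the right and rows downward; lengths in m; the calibration is good to about 2 mm. A picture is of the moment at which its call begins: read the wrist's pose just before it. get_calibration takes no time and is no camera call.
- manip.sign_off(): hands the job in, once; it reports no verdict.
The state is a dict: "t": time; "q": joint angles; "qd": joint speeds; "tau": joint torques, N m; "tcp_pos": TCP position; "tool_rot": TCP orientation; "force": force on the tool from outside, world axes, zero at the start; "ft_torque": the same for the moment, N m; "finger_gap": opening from 0.0 (shut) to 1.0 (fully open).
Only numpy, scipy, OpenCV 4.12 (cv2) and the standard library are available. Lean on these libraries where they do the work, as an engineer would, in place of code of your own. Each camera call takes 0.05 s, during which the arm holds its last target. There are 200 camera calls.

## Working session

There is one attempt and no reset: what is moved stays moved. The work goes in short steps, Python scripts to look and compute and a tool call to move; the robot and the scene stay as the last step left them, time stands still between calls to the robot, and variables do not carry over. Pictures are saved under pics/ and viewed, about 8 in all and at most 12, crops included, and the job is handed in when it is done.

Besides the shell and the picture viewer there is one more tool, called after "Call:" as name(argument=value, ...), one argument or row to a line, values as JSON. send_rows: Moves the arm, as the interface text tells. Its arguments: {"type":"object","properties":{"commands":{"type":"array","items":{"type":"object","properties":{"delta_pos":{"type":"array","items":{"type":"number"}},"yaw":{"type":"number"}}}},"grip":{"type":"number"},"force":{"type":"number"}},"required":["commands"]}

```bash
mkdir -p pics; python3 - <<'E'
from station import manip
import cv2,numpy as np
s=manip.sense();print(s['t'],s['tcp_pos'],s['tool_rot'],s['finger_gap'])
for n in("scene","side"):
    im=manip.snapshot(n);np.save(f"pics/{n}0.npy",im);cv2.imwrite(f"pics/{n}0.png",im)
    c=manip.get_calibration(n);print(n,c['fx'],c['fy'],c['cx'],c['cy']);print(np.round(c['world_to_cam'],4))
c=manip.get_calibration("wrist");print(c)
E
```

```text
0.0 [0.2440018  0.57463118 0.23033448] [ 1.99571434e-01  9.79882675e-01 -1.00719896e-03 -4.13036015e-04] 0.9980971811447542
scene 450.75770119372646 450.75770119372646 260.8832933579364 196.05706319142413
[[-0.5388  0.8424  0.0087  0.3135]
 [ 0.6984  0.4524 -0.5545 -0.3626]
 [-0.4711 -0.2927 -0.8321  1.3412]
 [ 0.      0.      0.      1.    ]]
side 411.45970085497794 411.45970085497794 248.0607108790051 188.31515455809378
[[ 8.263e-01 -5.632e-01  9.000e-04 -5.107e-01]
 [-3.505e-01 -5.154e-01 -7.820e-01  2.814e-01]
 [ 4.409e-01  6.459e-01 -6.233e-01  8.364e-01]
 [ 0.000e+00  0.000e+00  0.000e+00  1.000e+00]]
{'fx': 280.5580994007761, 'fy': 280.5580994007761, 'cx': 251.53652742866316, 'cy': 194.18115644640872, 'mount': array([[-1.38785880e-03, -9.56602001e-01, -2.91394381e-01,
         7.61667864e-02],
       [ 9.99999003e-01, -1.25224479e-03, -6.51891571e-04,
         6.33875771e-04],
       [ 2.58703685e-04, -2.91394995e-01,  9.56602786e-01,
        -1.42652209e-01],
       [ 0.00000000e+00,  0.00000000e+00,  0.00000000e+00,
         1.00000000e+00]])}
```

View pics/scene0.png

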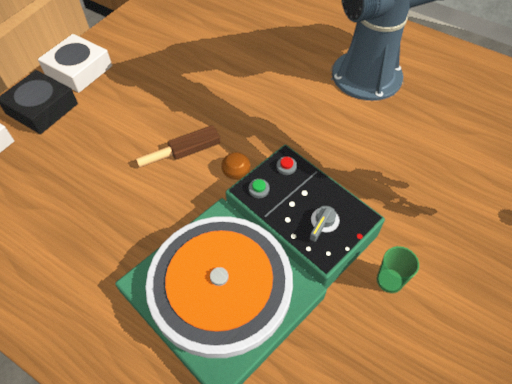

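View pics/side0.png

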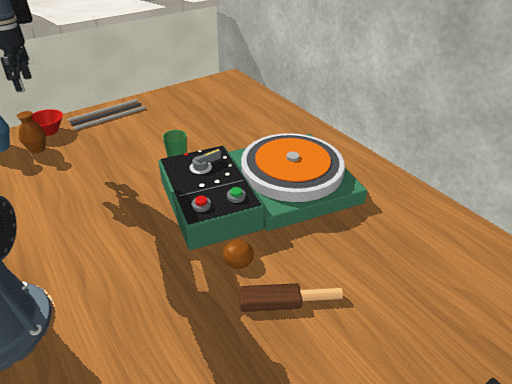

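The scene view shows the red dot at about (360,236) and white dots running round to (305,192). The lever runs from the hub at (325,219) to about (314,238). The green button is at (260,187), red at (287,164), tumbler at (397,270) and paperweight at (236,165). Next I fit the machine's pose from the dots.

```bash
cat > h.py <<'E'
import numpy as np,cv2
from station import manip
def cast(n,uv,z):
    c=manip.get_calibration(n);T=c['world_to_cam'];R=T[:3,:3];o=-R.T@T[:3,3]
    uv=np.atleast_2d(uv);d=np.c_[(uv[:,0]-c['cx'])/c['fx'],(uv[:,1]-c['cy'])/c['fy'],np.ones(len(uv))]@R
    return o+d*((z-o[2])/d[:,2])[:,None]
def proj(n,P):
    c=manip.get_calibration(n);T=c['world_to_cam'];p=np.atleast_2d(P)@T[:3,:3].T+T[:3,3]
    return np.c_[p[:,0]/p[:,2]*c['fx']+c['cx'],p[:,1]/p[:,2]*c['fy']+c['cy']]
def blobs(m,amin,amax):
    k,_,st,ce=cv2.connectedComponentsWithStats(m.astype(np.uint8))
    return [(ce[i],st[i,4]) for i in range(1,k) if amin<=st[i,4]<=amax]
def fit(P,Q): # 2D rigid P->Q
    a,b=P.mean(0),Q.mean(0);H=(P-a).T@(Q-b);th=np.arctan2(H[0,1]-H[1,0],H[0,0]+H[1,1])
    R=np.array([[np.cos(th),-np.sin(th)],[np.sin(th),np.cos(th)]]);t=b-R@a
    return th,t,np.linalg.norm(P@R.T+t-Q,axis=1)
ANG=np.radians(105-30*np.arange(8));DOTS=np.c_[.08*np.cos(ANG),.06+.08*np.sin(ANG)]
E
python3 - <<'E'
from h import *
im=np.load('pics/scene0.npy').astype(int);b,g,r=im[...,0],im[...,1],im[...,2]
guess={'scene':[(360,236),(347,249),(328,253),(308,248),(293,236),(288,219),(292,203),(305,192)]}
def cen(im,p,red):
    x,y=p;w=im[y-5:y+6,x-5:x+6].astype(float)
    s=(w[...,2]-w[...,:2].max(2)) if red else w.min(2)
    s=np.clip(s-0.4*s.max(),0,None);Y,X=np.mgrid[y-5:y+6,x-5:x+6]
    return (s*X).sum()/s.sum(),(s*Y).sum()/s.sum()
px=np.array([cen(im,p,i==0) for i,p in enumerate(guess['scene'])]);print(px.round(1).tolist())
Q=cast('scene',px,.085)[:,:2];th,t,e=fit(DOTS,Q);print('scene',th,t,(e*1000).round(1))
# side check: refine from projected
R=np.array([[np.cos(th),-np.sin(th)],[np.sin(th),np.cos(th)]])
W=np.c_[DOTS@R.T+t,np.full(8,.085)];sp=proj('side',W);print('side proj',sp.round(0).tolist())
ims=np.load('pics/side0.npy')
vis=[0]+[4,5,6,7]
ps=np.array([cen(ims,tuple(sp[i].round().astype(int)),i==0) for i in vis]);print((ps-sp[vis]).round(1).tolist())
th2,t2,e2=fit(DOTS[vis],cast('side',ps,.085)[:,:2]);print('side',th2,t2,(e2*1000).round(1))
ax=R@[0,.06]+t;print('axis',ax)
for k in range(8):
    d=R@[np.cos(ANG[k]),np.sin(ANG[k])];print(k+1,(ax+.064*d).round(4),proj('scene',[*(ax+.064*d),.119]).round(0),proj('side',[*(ax+.064*d),.119]).round(0))
# buttons
for n,x in(('lo',-.045),('hi',.045)):
    B=R@[x,-.095]+t;print(n,B.round(4),proj('scene',[*B,.1]).round(0))
x0,y0=265,150
big=cv2.resize(np.load('pics/scene0.npy')[140:290,220:420],(800,600),interpolation=cv2.INTER_CUBIC);cv2.imwrite('pics/z1.png',big)
# loose things
m=(g>60)&(g>r*1.5)&(g>b*1.3);print([(c.round(0),a) for c,a in blobs(m,60,9000)])
E
```

```text
[[359.2, 235.9], [346.9, 248.4], [327.9, 253.2], [308.0, 248.4], [292.7, 236.1], [287.2, 219.3], [291.6, 203.7], [304.2, 192.7]]
scene -0.21242536791799266 [0.54944349 0.08941429] [0.3 0.2 0.2 0.3 0.8 0.2 0.3 0.4]
side proj [[186.0, 154.0], [200.0, 151.0], [214.0, 152.0], [225.0, 157.0], [230.0, 165.0], [227.0, 174.0], [217.0, 181.0], [202.0, 185.0]]
[[-0.3, -0.2], [-0.2, 0.0], [-0.3, -0.1], [-0.3, 0.1], [-0.3, 0.1]]
side -0.21503520086852246 [0.5488443  0.09007118] [0.7 0.4 0.6 0.5 0.5]
axis [0.56209337 0.14806564]
1 [0.5589 0.212 ] [[355. 224.]] [[188. 146.]]
2 [0.5913 0.205 ] [[345. 235.]] [[199. 144.]]
3 [0.6159 0.1828] [[329. 238.]] [[211. 145.]]
4 [0.626  0.1512] [[313. 235.]] [[220. 149.]]
5 [0.619  0.1188] [[301. 224.]] [[224. 155.]]
6 [0.5968 0.0943] [[296. 211.]] [[221. 162.]]
7 [0.5653 0.0841] [[299. 198.]] [[213. 168.]]
8 [0.5329 0.0911] [[310. 189.]] [[201. 171.]]
lo [0.4854 0.006 ] [[286. 163.]]
hi [ 0.5734 -0.0129] [[258. 185.]]
[(array([258., 185.]), np.int32(148)), (array([249., 301.]), np.int32(6648)), (array([397., 269.]), np.int32(1301))]
```

View pics/z1.png

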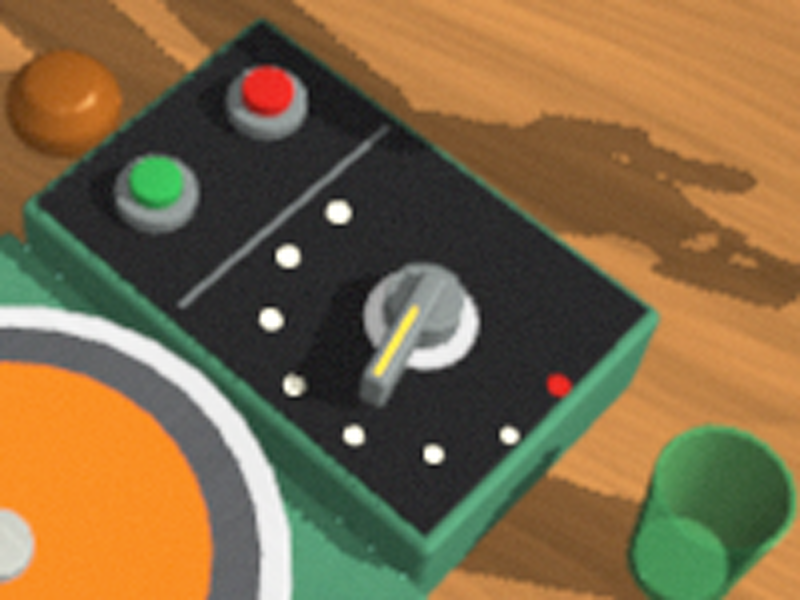

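The lever points at speed 4: its tip is at about (314,236), where I predicted (313,235). Green is the far button, at machine x = +45 mm. It needs two clicks. I shut the gripper and go to the counterclockwise side of the lever.

Call:
send_rows(
  commands=[
    {"delta_pos": [3.7,-3.8,0],"yaw": 0.18},
    {"delta_pos": [3.7,-3.8,0]},
    {"delta_pos": [3.7,-3.8,0]},
    {"delta_pos": [3.7,-3.8,0]},
    {"delta_pos": [3.7,-3.8,0]},
    {"delta_pos": [3.7,-3.8,0]},
    {"delta_pos": [3.7,-3.8,0]},
    {"delta_pos": [3.7,-3.8,0]},
    {"delta_pos": [3.7,-3.8,0]},
    {"delta_pos": [0,0,0]},
  ],
  grip=1,
  force=40,
)

```text
validation failed for argument at $.co...
```

Call:
send_rows(
  commands=[
    {"delta_pos": [3.7,-3.8,0],"yaw": 0.18},
    {"delta_pos": [3.7,-3.8,0],"yaw": 0},
    {"delta_pos": [3.7,-3.8,0],"yaw": 0},
    {"delta_pos": [3.7,-3.8,0],"yaw": 0},
    {"delta_pos": [3.7,-3.8,0],"yaw": 0},
    {"delta_pos": [3.7,-3.8,0],"yaw": 0},
    {"delta_pos": [3.7,-3.8,0],"yaw": 0},
    {"delta_pos": [3.7,-3.8,0],"yaw": 0},
    {"delta_pos": [3.7,-3.8,0],"yaw": 0},
    {"delta_pos": [0,0,0],"yaw": 0},
  ],
  grip=1,
  force=40,
)

```text
t: 1.35
tcp_pos: [0.5835, 0.2202, 0.2258]
tool_rot: [0.106, 0.994, -0.002, -0.003]
force: [-0.8, 0.9, 0.6]
finger_gap: 0.001
```

Call:
send_rows(
  commands=[
    {"delta_pos": [2.5,-2.2,0],"yaw": 0},
    {"delta_pos": [0,0,-4],"yaw": 0},
    {"delta_pos": [0,0,-4],"yaw": 0},
    {"delta_pos": [0,0,-3],"yaw": 0},
    {"delta_pos": [0,0,0],"yaw": 0},
  ],
)

```text
t: 1.98
tcp_pos: [0.6049, 0.2005, 0.1119]
tool_rot: [0.105, 0.994, -0.002, -0.005]
force: [0.0, 1.0, -0.0]
finger_gap: 0.0
```

```bash
python3 - <<'E'
from h import *
s=manip.sense();print(s['t'],s['tcp_pos'],s['force'])
a=manip.snapshot('scene')[140:290,220:420];b=manip.snapshot('side')[110:230,130:290]
cv2.imwrite('pics/z2.png',np.hstack([cv2.resize(a,(400,300)),cv2.resize(b,(400,300))]))
E
```

```text
1.975 [0.60491391 0.20051625 0.11191119] [ 0.0040335   0.99850518 -0.02102913]
```

View pics/z2.png

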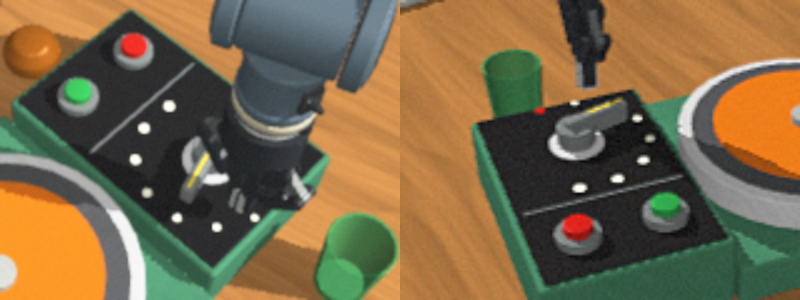

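The closed fingertip stands counterclockwise of the lever, clear of it and above the panel. I lower it a little and approach.

Call:
send_rows(
  commands=[
    {"delta_pos": [0.5,0,-1.1],"yaw": 0},
    {"delta_pos": [0,-1,0],"yaw": 0},
    {"delta_pos": [0,-0.8,0],"yaw": 0},
    {"delta_pos": [0,-0.3,0],"yaw": 0},
    {"delta_pos": [0,-0.3,0],"yaw": 0},
    {"delta_pos": [0,-0.2,0],"yaw": 0},
  ],
)

```text
t: 2.82
tcp_pos: [0.6157, 0.1734, 0.1082]
tool_rot: [0.105, 0.994, 0.0, 0.002]
force: [-0.1, -0.1, -1.1]
finger_gap: 0.004
```

Call:
send_rows(
  commands=[
    {"delta_pos": [-0.2,0,-0.8],"yaw": 0},
    {"delta_pos": [0,-0.3,0],"yaw": 0},
    {"delta_pos": [0,-0.3,0],"yaw": 0},
  ],
)

```text
t: 3.2
tcp_pos: [0.6136, 0.1677, 0.0995]
tool_rot: [0.105, 0.994, 0.0, 0.003]
force: [2.2, 1.7, 0.7]
finger_gap: 0.002
```

Call:
send_rows(
  commands=[
    {"delta_pos": [0,-0.3,0],"yaw": 0},
    {"delta_pos": [0,-0.3,0],"yaw": 0},
  ],
)

```text
t: 3.45
tcp_pos: [0.6141, 0.1624, 0.0996]
tool_rot: [0.105, 0.994, 0.001, 0.003]
force: [0.6, 3.7, -0.8]
finger_gap: -0.003
```

Contact: the force along +y is rising to about 3 N. I continue in small steps.

Call:
send_rows(
  commands=[
    {"delta_pos": [0,-0.3,0],"yaw": 0},
    {"delta_pos": [0,-0.3,0],"yaw": 0},
  ],
)

```text
t: 3.7
tcp_pos: [0.6139, 0.156, 0.0996]
tool_rot: [0.105, 0.994, 0.001, 0.003]
force: [1.2, 0.4, -0.2]
finger_gap: -0.001
```

```bash
python3 - <<'E'
from h import *
s=manip.sense();print(s['t'],s['tcp_pos'],s['force'])
a=manip.snapshot('scene')[140:290,220:420];b=manip.snapshot('side')[110:230,130:290]
cv2.imwrite('pics/z3.png',np.hstack([cv2.resize(a,(400,300)),cv2.resize(b,(400,300))]))
E
```

```text
3.7 [0.61393767 0.15600891 0.09958977] [ 1.23758283  0.40548083 -0.19238468]
```

View pics/z3.png

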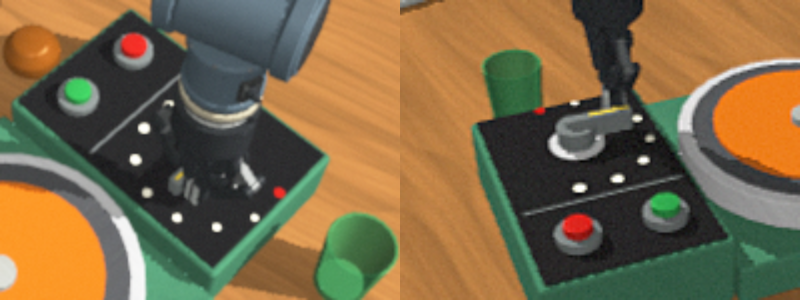

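The lever has turned part of the way and the finger is behind it. I add a helper that reads the lever angle from the yellow line.

```bash
cat >> h.py <<'E'
TH,T0=-.2135,np.array([.5492,.0897])
RM=np.array([[np.cos(TH),-np.sin(TH)],[np.sin(TH),np.cos(TH)]]);AX=RM@[0,.06]+T0
def lever(n='side',im=None):
    im=manip.snapshot(n) if im is None else im
    u,v=proj(n,[*AX,.119])[0].astype(int);o=np.zeros(im.shape[:2],bool);o[v-40:v+40,u-45:u+45]=1
    i=im.astype(int);m=o&(i[...,2]>110)&(i[...,1]>90)&(i[...,0]<.6*i[...,1])&(i[...,1]>.75*i[...,2])
    y,x=np.nonzero(m);
    if len(x)<5:return None,len(x)
    P=cast(n,np.c_[x,y],.119)[:,:2]-AX;c=P.mean(0)
    w=np.degrees(np.arctan2(c[1],c[0]))-np.degrees(TH)
    return round(1+(105-w)/30,2),len(x),(np.linalg.norm(P,axis=1)*1e3).round(0)[[0,-1]]
E
python3 - <<'E'
from h import *
print(lever('side',np.load('pics/side0.npy')),lever('scene',np.load('pics/scene0.npy')))
print(lever(),lever('scene'))
E
```

```text
(np.float64(1.31), 51, array([169.,  23.])) (np.float64(3.93), 40, array([80., 60.]))
(np.float64(1.29), 58, array([171., 111.])) (np.float64(4.24), 17, array([ 75., 110.]))
```

```bash
sed -i 's/    w=np.degrees(np.arctan2(c\[1\]/    P=P[(np.linalg.norm(P,axis=1)<.07)\&(np.linalg.norm(P,axis=1)>.015)];c=P.mean(0)\n&/' h.py
python3 - <<'E'
from h import *
print(lever('side',np.load('pics/side0.npy')),lever('scene',np.load('pics/scene0.npy')))
print(lever(),lever('scene'))
E
```

```text
(np.float64(3.93), 51, array([56., 23.])) (np.float64(4.02), 40, array([17., 60.]))
(np.float64(4.87), 56, array([47., 36.])) (np.float64(5.02), 10, array([53., 55.]))
```

The lever is on speed 5. The side view reads 4.87, about 0.07 low compared with the start reading, and the scene view reads 5.02. I turn the finger to face the lever squarely and come up for the last click.

Call:
send_rows(
  commands=[
    {"delta_pos": [0.2,0.1,0],"yaw": -0.17},
    {"delta_pos": [0.2,0,0],"yaw": -0.17},
    {"delta_pos": [0.1,0,0],"yaw": -0.17},
    {"delta_pos": [0,-0.4,0],"yaw": 0},
    {"delta_pos": [0,0,0],"yaw": 0},
  ],
)

```text
t: 4.62
tcp_pos: [0.6188, 0.1524, 0.0997]
tool_rot: [0.358, 0.934, -0.0, 0.003]
force: [-0.5, -0.4, -0.1]
finger_gap: 0.005
```

```bash
python3 - <<'E'
from h import *
print(lever(),lever('scene'))
s=manip.sense();d=s['tcp_pos'][:2]-AX;a=TH+np.radians(-15)
print(s['tcp_pos'],s['force'],'radial',d@[np.cos(a),np.sin(a)],'normal',d@[-np.sin(a),np.cos(a)])
E
```

```text
(np.float64(4.95), 61, array([20., 52.])) (np.float64(5.01), 17, array([46., 55.]))
[0.61880265 0.15262405 0.09965503] [-0.0495635   0.34013612  0.4873177 ] radial 0.04862239894420521 normal 0.02984423177540346
```

Call:
send_rows(
  commands=[
    {"delta_pos": [-0.17,-0.25,0],"yaw": 0},
    {"delta_pos": [-0.17,-0.25,0],"yaw": 0},
    {"delta_pos": [-0.17,-0.25,0],"yaw": 0},
    {"delta_pos": [-0.17,-0.25,0],"yaw": 0},
  ],
)

```text
t: 5.22
tcp_pos: [0.6119, 0.1423, 0.0998]
tool_rot: [0.357, 0.934, 0.0, 0.003]
force: [0.4, 1.4, -0.1]
finger_gap: -0.001
```

Call:
send_rows(
  commands=[
    {"delta_pos": [-0.17,-0.25,0],"yaw": 0},
    {"delta_pos": [-0.17,-0.25,0],"yaw": 0},
  ],
)

```text
t: 5.48
tcp_pos: [0.6098, 0.1376, 0.0999]
tool_rot: [0.358, 0.934, 0.002, 0.005]
force: [2.2, 1.9, -2.7]
finger_gap: 0.001
```

```bash
python3 - <<'E'
from h import *
print(lever(),lever('scene'))
E
```

```text
(np.float64(5.3), 56, array([44., 60.])) (np.float64(5.26), 11, array([56., 53.]))
```

Call:
send_rows(
  commands=[
    {"delta_pos": [-0.17,-0.25,0],"yaw": 0},
    {"delta_pos": [-0.17,-0.25,0],"yaw": 0},
  ],
)

```text
t: 5.82
tcp_pos: [0.6063, 0.132, 0.1]
tool_rot: [0.357, 0.934, 0.001, 0.005]
force: [1.4, 0.0, 0.1]
finger_gap: -0.001
```

```bash
python3 - <<'E'
from h import *
print(lever(),lever('scene'),manip.sense()['force'])
E
```

```text
(np.float64(5.44), 55, array([47., 59.])) (np.float64(5.57), 13, array([55., 58.])) [0.00823981 0.4370406  0.15223852]
```

Call:
send_rows(
  commands=[
    {"delta_pos": [-0.1,-0.15,0],"yaw": 0},
    {"delta_pos": [0,0,0],"yaw": 0},
  ],
)

```text
t: 6.18
tcp_pos: [0.6029, 0.1297, 0.0997]
tool_rot: [0.358, 0.934, -0.0, 0.003]
force: [0.6, 0.3, -0.4]
finger_gap: -0.001
```

```bash
python3 - <<'E'
from h import *
print(lever(),lever('scene'),manip.sense()['force'])
E
```

```text
(np.float64(5.99), 59, array([17., 61.])) (np.float64(5.98), 10, array([60., 56.])) [ 0.25161517 -0.11014257  0.58917886]
```

The lever snapped to speed 6 with the finger off it. I back off, rise and move above the green button.

Call:
send_rows(
  commands=[
    {"delta_pos": [0.6,0.9,0],"yaw": 0},
    {"delta_pos": [0.3,0.4,3],"yaw": 0},
    {"delta_pos": [0,0,5],"yaw": 0},
    {"delta_pos": [-0.8,-4.5,0],"yaw": 0},
    {"delta_pos": [-0.8,-4.5,0],"yaw": 0},
    {"delta_pos": [-0.8,-4.5,0],"yaw": 0},
    {"delta_pos": [-0.8,-2,0],"yaw": 0},
    {"delta_pos": [0,0,0],"yaw": 0},
  ],
)

```text
t: 7.28
tcp_pos: [0.5842, -0.0111, 0.1834]
tool_rot: [0.355, 0.935, 0.001, 0.006]
force: [1.1, 0.2, 0.4]
finger_gap: 0.004
```

```bash
python3 - <<'E'
from h import *
print(lever(),lever('scene'))
s=manip.sense();G=RM@[.045,-.095]+T0;print(s['tcp_pos'],'need',G-s['tcp_pos'][:2],s['force'])
for n in('scene','side'):
    i=np.load(f'pics/{n}0.npy').astype(int);m=(i[...,1]>90)&(i[...,1]>i[...,2]*1.8)&(i[...,1]>i[...,0]*1.3)
    u,v=proj(n,[*G,.105])[0]
    for c,a in blobs(m,30,600):
        if np.hypot(*(c-[u,v]))<15: print(n,c.round(1),a,[(z,(cast(n,c,z)[0,:2]-G).round(4)) for z in(.1,.11,.12)])
a=manip.snapshot('scene')[110:260,190:390];b=manip.snapshot('side')[110:230,130:290]
cv2.imwrite('pics/z4.png',np.hstack([cv2.resize(a,(400,300)),cv2.resize(b,(400,300))]))
E
```

```text
(np.float64(5.94), 61, array([50., 61.])) (np.float64(5.96), 37, array([60., 19.]))
[ 0.58462421 -0.00967241  0.18336992] need [-0.01157468 -0.00300532] [ 0.19249605 -0.84605828 -0.73414436]
scene [258.5 185.2] 135 [(0.1, array([-0.0003, -0.0002])), (0.11, array([0.0056, 0.0035])), (0.12, array([0.0116, 0.0073]))]
side [235.8 191.4] 96 [(0.1, array([0.0007, 0.002 ])), (0.11, array([-0.0059, -0.0085])), (0.12, array([-0.0124, -0.019 ]))]
```

View pics/z4.png

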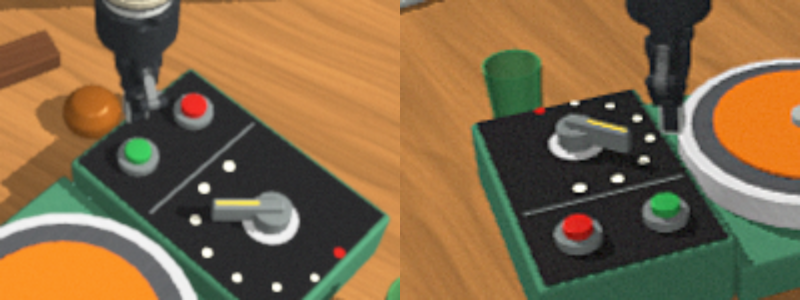

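The lever rests on the sixth dot, at about (195,219) in the left crop. The green cap's top is at about z = 0.101 and both views agree on its x,y. I centre and come down to just above it.

Call:
send_rows(
  commands=[
    {"delta_pos": [-1.15,-0.3,0],"yaw": 0},
    {"delta_pos": [0,0,-3],"yaw": 0},
    {"delta_pos": [0,0,-2.5],"yaw": 0},
    {"delta_pos": [0,0,-1.3],"yaw": 0},
    {"delta_pos": [0,0,0],"yaw": 0},
  ],
)

```text
t: 8.1
tcp_pos: [0.5711, -0.0084, 0.1143]
tool_rot: [0.351, 0.936, 0.001, 0.006]
force: [0.1, -0.6, 0.5]
finger_gap: 0.004
```

Call:
send_rows(
  commands=[
    {"delta_pos": [0.2,-0.4,-0.6],"yaw": 0},
    {"delta_pos": [0,0,-0.4],"yaw": 0},
    {"delta_pos": [0,0,0],"yaw": 0},
  ],
)

```text
t: 8.48
tcp_pos: [0.5742, -0.0129, 0.1058]
tool_rot: [0.35, 0.937, 0.001, 0.008]
force: [-1.9, 0.7, 1.7]
finger_gap: -0.0
```

Call:
send_rows(
  commands=[
    {"delta_pos": [0,0,-0.3],"yaw": 0},
    {"delta_pos": [0,0,-0.3],"yaw": 0},
  ],
)

```text
t: 8.72
tcp_pos: [0.5743, -0.0129, 0.1008]
tool_rot: [0.351, 0.937, 0.001, 0.008]
force: [-3.6, 1.2, 19.1]
finger_gap: -0.001
```

Call:
send_rows(
  commands=[
    {"delta_pos": [0,0,-0.1],"yaw": 0},
    {"delta_pos": [0,0,0],"yaw": 0},
  ],
)

```text
t: 8.98
tcp_pos: [0.5743, -0.0129, 0.1016]
tool_rot: [0.35, 0.937, 0.001, 0.008]
force: [-0.9, 0.6, 4.2]
finger_gap: 0.003
```

```bash
python3 - <<'E'
from h import *
s=manip.sense();print(s['tcp_pos'],s['force'])
a=manip.snapshot('scene')[145:220,225:325];b=manip.snapshot('side')[155:230,185:285]
s=manip.sense();print(s['tcp_pos'],s['force'])
cv2.imwrite('pics/z5.png',np.hstack([cv2.resize(a,(400,300)),cv2.resize(b,(400,300))]))
E
```

```text
[ 0.57432297 -0.01290567  0.10159319] [-0.90432929  0.5761454   4.15394718]
[ 0.57431892 -0.01291904  0.10143183] [-1.84536678 -1.00405274  4.32032799]
```

View pics/z5.png

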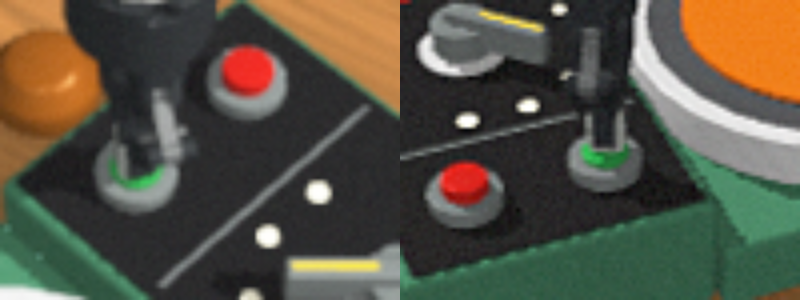

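The finger is on the green cap, which is flush down, and the red button is up. Force peaked at 19 N against a hard stop and then relaxed to about 4 N. I press once firmly so it is certainly right down.

Call:
send_rows(
  commands=[
    {"delta_pos": [0,0,-0.25],"yaw": 0},
    {"delta_pos": [0,0,-0.25],"yaw": 0},
    {"delta_pos": [0,0,-0.25],"yaw": 0},
  ],
)

```text
t: 9.45
tcp_pos: [0.5744, -0.0129, 0.1008]
tool_rot: [0.35, 0.937, 0.001, 0.009]
force: [-6.3, 0.2, 20.8]
finger_gap: 0.001
```

It is bottomed out: 21 N with no further travel. I release it, rise clear and move off to the right, away from the machine.

Call:
send_rows(
  commands=[
    {"delta_pos": [0,0,0.5],"yaw": 0},
    {"delta_pos": [0,0,1.5],"yaw": 0},
    {"delta_pos": [0,0,4],"yaw": 0},
    {"delta_pos": [0,0,5],"yaw": 0},
    {"delta_pos": [0,0,5],"yaw": 0},
    {"delta_pos": [-3,-3,0],"yaw": 0},
    {"delta_pos": [-3,-3,0],"yaw": 0},
    {"delta_pos": [0,0,0],"yaw": 0},
    {"delta_pos": [0,0,0],"yaw": 0},
  ],
)

```text
t: 10.58
tcp_pos: [0.5167, -0.0743, 0.2688]
tool_rot: [0.35, 0.937, 0.002, 0.015]
force: [-0.5, -0.0, 0.4]
finger_gap: -0.0
```

```bash
python3 - <<'E'
from h import *
print(lever(),lever('scene'),manip.sense()['force'],manip.sense()['tcp_pos'])
A=manip.snapshot('scene');B=manip.snapshot('side')
for n,im in(('scene',A),('side',B)):
  for j in(np.load(f'pics/{n}0.npy'),im):
    i=j.astype(int);m=(i[...,1]>90)&(i[...,1]>i[...,2]*1.8)&(i[...,1]>i[...,0]*1.3);G=RM@[.045,-.095]+T0
    u=proj(n,[*G,.105])[0];print(n,[(c.round(1),a) for c,a in blobs(m,30,600) if np.hypot(*(c-u))<15])
cv2.imwrite('pics/z6.png',np.hstack([A[100:310,100:440],B[100:310,110:400]]))
E
```

```text
(np.float64(5.98), 56, array([16., 61.])) (np.float64(5.96), 36, array([60., 19.])) [ 0.13754594 -0.67467689 -0.33996596] [ 0.51677046 -0.07397192  0.2684633 ]
scene [(array([258.5, 185.2]), np.int32(135))]
scene [(array([258.5, 185.2]), np.int32(138))]
side [(array([235.8, 191.4]), np.int32(96))]
side [(array([235.8, 191.5]), np.int32(98))]
```

View pics/z6.png

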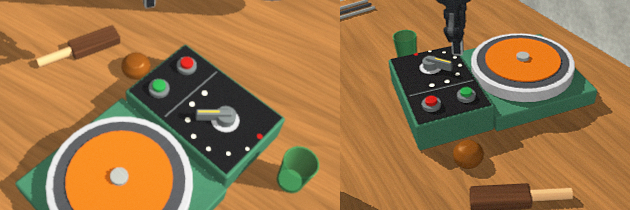

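The lever is on dot 6, the green button is back up at the same pixel as at the start, and the tumbler, paperweight and paddle are where they were. I hand the job in.

```bash
python3 -c "
from station import manip
print(manip.sign_off())"
```

```text
the job is handed in; nothing more can be done
None
```

The polishing machine is set to speed 6, the green start button has been pressed fully down and released, and the job is handed in at about 11 s.

- **Selector:** it started on speed 4. I pushed the lever clockwise two clicks, one at a time, with the closed fingertip at about 3 N. The last readings were 5.98 from the side view and 5.96 from the scene view. No reading went past 6.
- **Start button:** I pressed it until it stopped moving, at about 20 N. The first push peaked at 19 N, then eased to about 4 N. I pressed again without lifting off, to be sure it was fully down. In the final pictures the green cap is back at its starting pixel position in both views.
- **Everything else:** I never touched the red button. In the final picture, judged by eye, the tumbler, paperweight and paddle look to be where they were. The arm is clear of everything.
- **Disagreements:** the two views differed by up to about 0.15 of a click while the finger partly hid the lever, and agreed once it was clear. Nothing else disagreed or failed, apart from one early move call that was refused for its format and moved nothing.

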